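Shift the gas purge to the next weld plate

ROBOT

A 6-joint arm with a two-finger parallel gripper is mounted at the origin on the work surface. World frame = base frame: x ahead of the robot, y to its left, z up, the work surface at z = 0. Lengths are in mm, angles in rad, forces in N, time in s.
With the tool pointing down it reaches from about 375 to 975 mm from the base axis. Payload 3.8 kg.
Tool frame: the origin (TCP) lies midway between the tips of the shut fingers; the grasp point (between the pads) lies 19 mm behind it; z points along the fingers, y is the line along which they close (so a half turn about z gives the same grasp; the last joint's range is limited). The gripper opens to 85 mm and grips with 20 to 120 N. Pads are 22 mm wide; open, the fingers measure 114 mm over their backs; the gripper's body (76 mm by 85 mm) begins 54 mm behind the grasp point. The pads swing forward as they close: fully open they stand 13 mm farther back than shut.
Start: joints at [1.264, 0.264, 1.604, -0, 1.274, -0.037], TCP at [179.911, 650.576, 208.38] pointing down, gripper open.
Joint ranges: [-2.63, 2.63], [-0.94, 2.18], [0.31, 2.57], [-1.31, 4.45], [0, 2.66], [-2.55, 2.55]. Speed limits (rad/s): [2.57, 2.57, 3.14, 3.14, 3.14, 3.14].

INTERFACE

Orientations are given as a unit quaternion [x, y, z, w].
In Python, from rig import * gives the robot as it stands. The module is installed in compiled form; this text tells all that it offers. Calls block until the motion is done:
- reach(position, orientation): joint-space move of the TCP to a pose.
- servo_line(position, rot=None, vel=150): straight line of the TCP; rot=None keeps the orientation; vel is the mean speed in mm/s.
- goto_joints(angles): joint-space move.
- command_gripper(opening, grasp_force=None): finger opening in mm; grasp_force is the grip in N (None keeps the last); returns when the fingers have stopped.
- sleep(seconds).
- ik(position, orientation): joint angles nearest the present ones, or None.
- sense(): the state.
- read_camera(name): name is "scene" or "top"; returns a dict with "frame" (400x640x3 uint8, red, green, blue), "depth" (400x640 float32, mm along the optical axis (not along the pixel's ray), 0 where there is no reading), "vfov" (degrees; the focal length in pixels is half the picture's height over the tangent of half this angle, whatever the lens; pixels are square), "cx", "cy" (the principal point, pixels), "origin" and "attitude" of the camera in the world. Camera axes: x right, y down, z forward; pixel columns grow to the right and rows downward; lengths in mm; the calibration is good to about 2 mm. A picture is of the moment at which its call begins.
A pose or a line that the arm cannot do raises MotionError and nothing moves.
- finish_job(): hands the job in; it is judged then, once.
The state is a dict: "time": time; "q": joint angles; "qvel": joint speeds; "effort": joint torques, N m; "tcp_pos": TCP position; "orientation": TCP orientation; "ft_force": force on the tool from outside, world axes, zero at the start; "wrist_torque": the same for the moment, N m; "gripper_width": finger opening in mm; "finger_force": force on a finger pad.
Only numpy, scipy, OpenCV 4.12 (cv2) and the standard library are available. Lean on these libraries where they do the work, as an engineer would, in place of code of your own. Each camera call takes 0.05 s, during which the arm holds its last target. There are 200 camera calls.

TASK

The plate in the purge station whose black push-pull cap is up is finished: first press that cap fully home, then lift that plate out and gently stand it on edge, all the way down, in the empty slot of the three-slot cooling rack, not overhanging the rack's ends. Last, pull the other station's cap fully up. Leave the other three plates and everything else on the bench where they are.

Things in the scene. Friction and masses are not known exactly. Their poses are not given: they have to be found in the camera images.
- station_a: Fixed aluminium purge station, base 180 (x) x 70 (y) x 12 mm, origin centre of underside. Slot along x, 15 mm wide, floor z = 12 mm, centred at x = +30 mm, fins 120 mm long up to z = 43 mm. At x = -68 mm a valve body (34 mm across, top z = 40 mm) carries a black push-pull cap. This is the station whose cap is up at the start; it holds coupon_a.
- station_b: Fixed aluminium purge station, base 180 (x) x 70 (y) x 12 mm, origin centre of underside. Slot along x, 15 mm wide, floor z = 12 mm, centred at x = +30 mm, fins 120 mm long up to z = 43 mm. At x = -68 mm a valve body (34 mm across, top z = 40 mm) carries a black push-pull cap. This is the station whose cap is down at the start; it holds coupon_b.
- cap_a (a joint): Station a. Height of its cap above home, in m: 0 = pressed fully home (gas shut), 0.015 = fully up (open, 15 mm of brass neck showing). The cap is a black ribbed cylinder 26 mm across, 22 mm tall; it slides straight up and down, stays where left and takes about 7 N to move.
- cap_b (a joint): Station b. Height of its cap above home, in m: 0 = pressed fully home (gas shut), 0.015 = fully up (open, 15 mm of brass neck showing). The cap is a black ribbed cylinder 26 mm across, 22 mm tall; it slides straight up and down, stays where left and takes about 7 N to move.
- cap_a_top (a point): Centre of the flat top of station a's cap (moves with it): 62 mm above the bench when home, 77 mm when fully up.
- cap_b_top (a point): Centre of the flat top of station b's cap (moves with it): 62 mm above the bench when home, 77 mm when fully up.
- coupon_a: Bare steel weld-test plate, 100 (its x) x 10 (its y) x 70 mm high (its z), 0.55 kg, standing on its long edge, a thin weld bead along both faces at half height; origin at the centre of its underside. The finished plate, in station a's slot.
- coupon_b: Bare steel weld-test plate, 100 (its x) x 10 (its y) x 70 mm high (its z), 0.55 kg, standing on its long edge, a thin weld bead along both faces at half height; origin at the centre of its underside. The next plate, in station b's slot: stays there.
- coupon_c: Bare steel weld-test plate, 100 (its x) x 10 (its y) x 70 mm high (its z), 0.55 kg, standing on its long edge, a thin weld bead along both faces at half height; origin at the centre of its underside. Already in the rack: stays there.
- coupon_d: Bare steel weld-test plate, 100 (its x) x 10 (its y) x 70 mm high (its z), 0.55 kg, standing on its long edge, a thin weld bead along both faces at half height; origin at the centre of its underside. Already in the rack: stays there.
- rack: Fixed grey cooling rack, base 140 (x) x 165 (y) x 10 mm, origin at the centre of its underside. Three slots along its x at y = -60, 0 and 60 mm, each 15 mm wide between fins 130 mm long, floor at z = 10 mm, flared lips up to z = 41 mm. Two slots hold plates, one is empty.
- slot_pad: White ceramic strip, 120 (x) x 11 (y) x 3 mm, fixed on the floor of the rack's empty slot, centred; origin at the centre of its underside, 10 mm above the bench, x along the slot. A plate in this slot stands on the strip, its underside 13 mm above the bench.
- hammer: Yellow-handled hammer lying in front, 280 mm long; a bystander.
- wrench: Steel wrench lying in front, 190 mm long; a bystander.
- nut: Steel collar, 32 mm across, 14 mm high, on the bench beside station a; a bystander.
- bolt: Dark bolt standing on its 28 mm head, 42 mm tall, beside station b; a bystander.
- coupling: Steel pipe coupling standing, 60 mm across, 50 mm high, off to the right; a bystander.
- wire_spool: Filler-wire spool, 100 mm across, 50 mm high, off to the left; a bystander.
Things that resemble listed ones, but are neither listed nor needed, are in the scene too. Leave any orange, pink or red look-alike of the station_a alone.

How it is judged (in metres and radians):
On the way, in this order (a step that is already met when the one before it is completed fails the run):
1. the raised cap (station a) is pressed fully home while its plate still stands in the station (value of joint cap_a below 0.0025 m and distance of coupon_a from where it was at the start of the episode below 0.02 m), for 0.2 s.
2. the finished plate stands in the rack's empty slot, let go (x of coupon_a in the frame of slot_pad between -0.02 and 0.02 m and y of coupon_a in the frame of slot_pad between -0.007 and 0.007 m and z of coupon_a in the frame of slot_pad between -0.003 and 0.008 m and angle between coupon_a's own z axis and vertical below 0.22 rad and contact force between coupon_a and the fingers below 0.5 N and linear speed of coupon_a below 0.03 m/s), for 0.2 s.
3. the other cap (station b) is pulled fully up (value of joint cap_b above 0.0125 m), for 0.2 s.
At the end, for the whole second after the job is handed in: Cap a within 2.5 mm of home, cap b up by 12.5 mm or more; coupon_a at rest on edge in the empty slot: within 20 mm of the strip's centre along it, 7 mm across, underside at most 8 mm above the strip's underside, lean under 0.22 rad; the other plates within 20 mm of their starts (value of joint cap_a below 0.0025 m and value of joint cap_b above 0.0125 m and x of coupon_a in the frame of slot_pad between -0.02 and 0.02 m and y of coupon_a in the frame of slot_pad between -0.007 and 0.007 m and z of coupon_a in the frame of slot_pad between -0.003 and 0.008 m and angle between coupon_a's own z axis and vertical below 0.22 rad and linear speed of coupon_a below 0.02 m/s and distance of each of coupon_b, coupon_c, coupon_d from where it was at the start of the episode below 0.02 m); the robot touches nothing.
It fails at once if the finished plate is dropped into the rack (faster than 0.5 m/s just above or in the empty slot) (linear speed of coupon_a above 0.5 m/s and horizontal distance between coupon_a and slot_pad below 0.05 m and z of coupon_a in the frame of slot_pad below 0.05 m).
It fails at once if another plate is shifted by more than 20 mm (distance of any of coupon_b, coupon_c, coupon_d from where it was at the start of the episode above 0.02 m).
It fails at once if a tool or part lying on the bench is pushed more than 40 mm (distance of any of hammer, wrench, nut, bolt, coupling, wire_spool from where it was at the start of the episode above 0.04 m).
It also fails if it takes over 64 s, if anything falls off the work surface, if the arm or the gripper's body presses on something with over 40 N, if the wrist force passes 120 N, or if a joint passes its speed limit or range.

## Working session

There is one attempt and no reset: what is moved stays moved. The work goes in short steps, each a Python script; the robot and the scene stay as the last script left them, time stands still between calls to the robot, and variables do not carry over. Pictures are saved under pics/ and viewed, at most 10 in all, crops included, and the job is handed in when it is done.

```bash
mkdir -p pics; cat > h.py <<'E'
from rig import *
import numpy as np, cv2
from scipy.spatial.transform import Rotation as R
def snap(n):
    c=read_camera(n); np.savez('%s.npz'%n,**{k:np.asarray(v) for k,v in c.items()}); return c
def load(n):
    d=np.load('%s.npz'%n); return {k:d[k] for k in d}
def cloud(c):
    f=200/np.tan(np.radians(float(c['vfov']))/2)
    v,u=np.mgrid[0:400,0:640]; z=c['depth']
    p=np.stack([(u-c['cx'])/f*z,(v-c['cy'])/f*z,z],-1)
    a=np.asarray(c['attitude'])
    Rm=R.from_quat(a).as_matrix() if a.size==4 else a
    return p@Rm.T+c['origin']
def down(yaw): # tool down, tool y axis at angle yaw from world y
    return (R.from_euler('z',yaw)*R.from_quat([1,0,0,0])).as_quat()
E
python3 - <<'E'
from h import *
for n in('scene','top'):
    c=snap(n); cv2.imwrite(f'pics/{n}.png',cv2.resize(c['frame'][:,:,::-1],(800,500)))
    print(n,c['origin'],c['attitude'],c['vfov'],c['cx'],c['cy'],(c['depth']==0).mean())
s=sense();print(s['orientation'],s['ft_force'],s['gripper_width'],s['time'])
E
```

```text
scene [971.90994897 340.70445545 881.39473145] [ 0.46145166  0.82198347 -0.29055731 -0.16426197] 56.73809079863 329.51084591278953 201.5315698152576 0.003859375
top [  72.41058834    6.48649602 1767.44612415] [ 0.71027804 -0.69652213  0.07150392 -0.07245144] 42.228291380623695 320.62542401767575 211.68350546606038 0.0038671875
[ 1.34474740e-01  9.90916510e-01 -9.91031354e-04 -1.79645364e-04] [ 1.22577028 -1.15751058 -0.9671808 ] 85.4341094009589 0.1
```

View pics/scene.png

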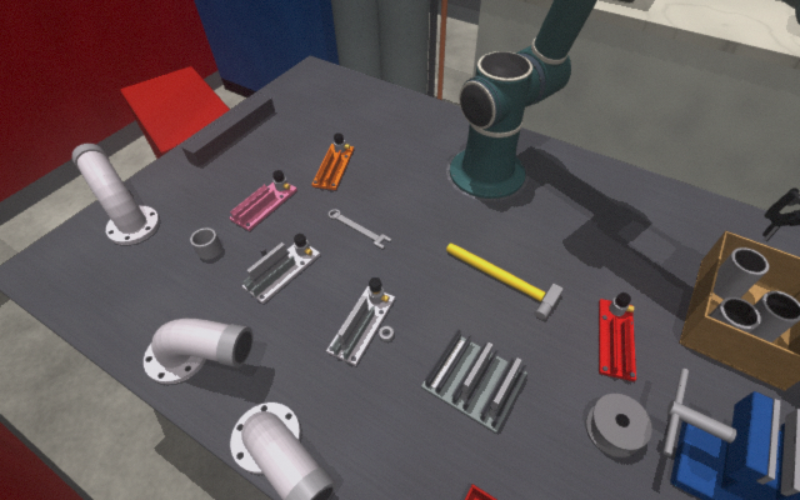

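View pics/top.png

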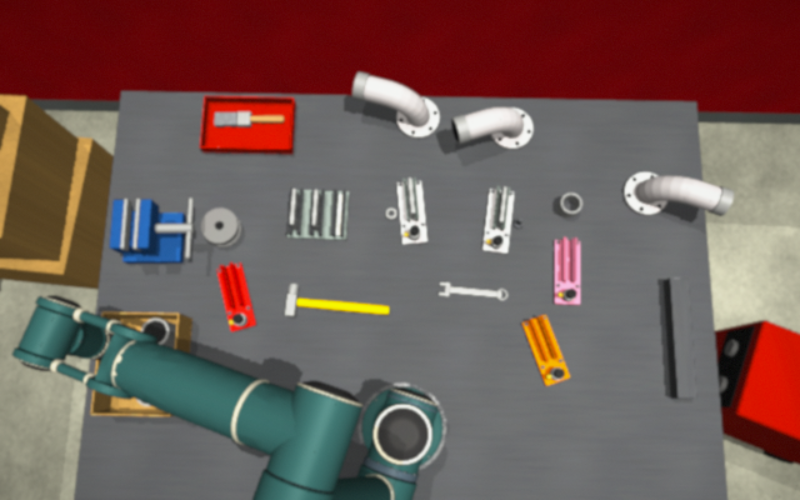

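Scene view: two aluminium stations, one at (362,320) beside the nut (387,332), the other at (281,268) beside the bolt. The pink, orange and red stations are look-alikes. The rack is at (476,380). Next I'll enlarge the crops and compute clouds.

```bash
python3 - <<'E'
from h import *
c=load('scene'); 
cv2.imwrite('pics/s2.png',cv2.resize(c['frame'][180:350,185:430,::-1],(800,555),interpolation=cv2.INTER_CUBIC))
t=load('top')
cv2.imwrite('pics/t2.png',cv2.resize(t['frame'][135:210,220:420,::-1],(800,300),interpolation=cv2.INTER_CUBIC))
P=cloud(c);T=cloud(t)
for p in[(c,P),(t,T)]:
    q=p[1]; m=(q[...,0]>500)&(q[...,0]<640)&(abs(q[...,1])<400)&(q[...,2]<15)&(q[...,2]>-15); print('bench z',np.median(q[m][:,2]))
# height map 
for n,q in(('scene',P),('top',T)):
    for (u,v) in ([(375,283),(300,241),(360,310),(270,262),(475,385)] if n=='scene' else [(410,235),(492,240),(410,200),(500,205),(318,214)]):
        print(n,u,v,q[int(v/1.25),int(u/1.25)].round(0))
E
```

```text
bench z 1.8789624822815085
bench z 1.1369340702991622
scene 375 283 [526. -21.  76.]
scene 300 241 [ 511. -242.   64.]
scene 360 310 [596. -11.  70.]
scene 270 262 [ 595. -258.   65.]
scene 475 385 [603. 259.  37.]
top 410 235 [513. -11.  42.]
top 492 240 [ 503. -235.   41.]
top 410 200 [602.  -9.  77.]
top 500 205 [ 596. -256.   65.]
top 318 214 [565. 244.  52.]
```

View pics/s2.png

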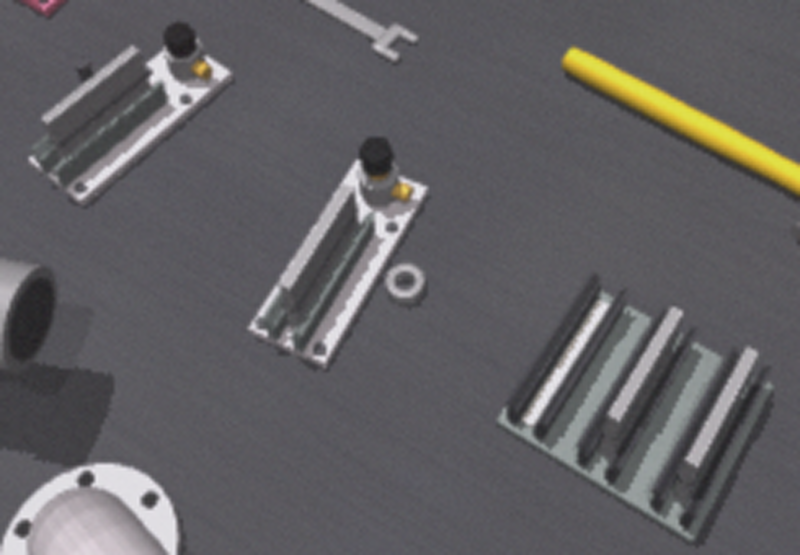

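View pics/t2.png

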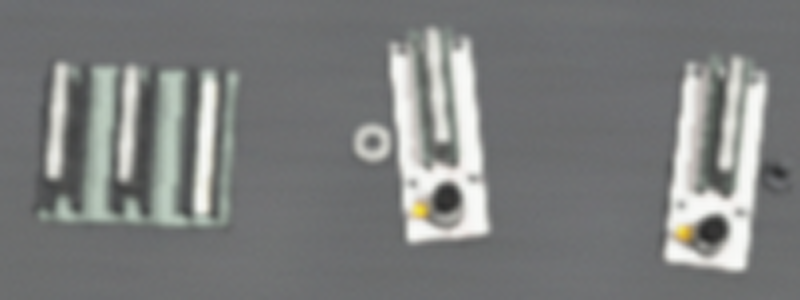

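Crop s2 shows that the cap at (376,155) is raised with its brass neck showing, so that station beside the nut is station a. The cap at (181,40) is down, so that is station b. The rack's empty slot with the white strip runs from (602,300) to (532,420). Next I'll turn the pixels into positions.

```bash
cat >> h.py <<'E'
def ray(c,u,v,z):
    f=200/np.tan(np.radians(float(c['vfov']))/2)
    a=np.asarray(c['attitude']); d=R.from_quat(a).as_matrix()@[(u-c['cx'])/f,(v-c['cy'])/f,1]
    o=np.asarray(c['origin']); return (o+d*(z-o[2])/d[2])[:2]
E
python3 - <<'E'
from h import *
c=load('scene');t=load('top')
def S(x,y,z): return ray(c,185+(x+.5)*245/800-.5,180+(y+.5)*170/555-.5,z)
def Tt(x,y,z): return ray(t,220+(x+.5)/4-.5,135+(y+.5)/4-.5,z)
def line(n,a,b): print(n,a.round(1),b.round(1),'len',np.linalg.norm(a-b).round(1),'ang',np.degrees(np.arctan2(*(a-b)[::-1])).round(1))
line('a base long S',S(322,368,12),S(427,189,12))
line('a base short S',S(322,368,12),S(250,327,12))
line('a platetop S',S(285,288,82),S(352,188,82))
line('a base near T',Tt(408,241,12),Tt(491,234,12))
line('a base left T',Tt(391,44,12),Tt(408,241,12))
line('a plate T',Tt(433,28,82),Tt(442,138,82))
print('capa',S(377,148,77),Tt(445,194,77))
line('b base long S',S(84,204,12),S(232,73,12))
line('b base short S',S(84,204,12),S(30,160,12))
line('b base near T',Tt(665,263,12),Tt(748,270,12))
line('b platetop S',S(45,121,82),S(135,49,82))
print('capb',S(181,34,62),Tt(712,226,62))
line('strip S',S(532,420,13),S(602,300,13)); line('strip T',Tt(211,77,13),Tt(202,212,13))
line('rack S',S(498,420,10),S(695,541,10)); line('rack T',Tt(38,218,10),Tt(229,226,10))
# depth clusters
P=cloud(c);T=cloud(t)
for nm,(x0,x1,y0,y1,z0) in dict(capa=(490,550,-60,20,65),plata=(555,680,-60,40,70),capb=(470,540,-280,-200,54),platb=(550,670,-310,-200,70),rack=(520,700,170,345,65),lips=(500,720,150,345,30)).items():
  for Q,l in((P,'S'),(T,'T')):
    m=(Q[...,0]>x0)&(Q[...,0]<x1)&(Q[...,1]>y0)&(Q[...,1]<y1)&(Q[...,2]>z0)&(Q[...,2]<95); q=Q[m]
    if len(q)>4: print(nm,l,len(q),q.mean(0).round(1),np.percentile(q[:,2],[5,50,95]).round(0),cv2.minAreaRect(q[:,:2].astype(np.float32)))
E
```

```text
a base long S [682.1  29.7] [501.2   9.8] len 182.0 ang 6.3
a base short S [682.1  29.7] [683.4 -39.2] len 68.9 ang 91.1
a platetop S [667.9  -6.1] [569.2 -14.6] len 99.1 ang 4.9
a base near T [495.3  10.1] [503.  -62.1] len 72.6 ang 96.1
a base left T [674.9  28.7] [495.3  10.1] len 180.6 ang 5.9
a plate T [666.   -7.8] [568.5 -17.1] len 97.9 ang 5.4
capa [524.12348137 -21.73323008] [520.95528484 -20.42690298]
b base long S [ 665.8 -230.5] [ 487.5 -213. ] len 179.1 ang -5.6
b base short S [ 665.8 -230.5] [ 656.3 -302.1] len 72.2 ang 82.5
b base near T [ 480.  -213.6] [ 475.2 -285.7] len 72.2 ang 86.2
b platetop S [ 646.7 -267.8] [ 549.2 -256.5] len 98.2 ang -6.6
capb [ 503.80055512 -248.12367903] [ 501.36928093 -247.38504031]
strip S [634.5 188.9] [518.  187.2] len 116.5 ang 0.8
strip T [640.8 187.3] [517.5 190.4] len 123.3 ang -1.5
rack S [646.7 166.5] [651.  330.5] len 164.1 ang -91.5
rack T [510.1 333.8] [506.2 166.7] len 167.2 ang 88.7
capa S 80 [527.1 -21.3  74.4] [67. 75. 78.] ((525.8040771484375, -22.752777099609375), (24.42266845703125, 24.113494873046875), 35.73644256591797
[... 915 characters left out ...]
61.3   80.2] [74. 81. 85.] ((600.5950317382812, -261.9413757324219), (10.736563682556152, 93.90557861328125), 82.9227523803711)
rack S 421 [585.3 278.8  80. ] [70. 81. 84.] ((581.3482666015625, 278.6573791503906), (70.33366394042969, 102.71621704101562), 88.89473724365234)
rack T 214 [577.6 279.2  78.1] [69. 79. 86.] ((579.0365600585938, 280.1328125), (71.80889892578125, 100.17579650878906), 88.8251953125)
lips S 1855 [586.6 259.3  49.3] [33. 42. 82.] ((580.5435791015625, 248.567626953125), (155.80308532714844, 131.85552978515625), 88.7269058227539)
lips T 835 [575.3 257.6  50. ] [32. 42. 82.] ((577.525634765625, 249.9257049560547), (156.8951416015625, 131.85902404785156), 88.65454864501953)
```

Both cameras agree and the sizes match. The estimates, in mm:

| Item | Position | Yaw |
|---|---|---|
| Cap a | (523.5, -21.5) | about 6° |
| Plate a | (617, -11.7) | about 6° |
| Cap b | (504, -249) | about -6.5° |
| Strip | (578, 188.8) | about -1.2° |

Now I'll press cap a.

```bash
cat >> h.py <<'E'
def pick(p,yawdeg):
    o=[down(np.radians(yawdeg)+k*np.pi) for k in(0,1)]
    q=[ik(p,x) for x in o]
    return min((x for x in zip(o,q) if x[1] is not None),key=lambda x:abs(x[1][5]))[0]
def fz():
    sleep(.05); return sense()['ft_force'][2]
E
python3 - <<'E'
from h import *
P=cloud(load('scene')); f=load('scene')['frame'].astype(int)
m=(f[...,0]-f[...,2]>60)&(P[...,0]>480)&(P[...,0]<540)&(P[...,1]>-260)&(P[...,1]<-200); print('yellow b',P[m].min(0).round(),P[m].max(0).round())
o=pick([523.5,-21.5,150],6)
command_gripper(0,60)
reach([523.5,-21.5,140],o)
servo_line([523.5,-21.5,84],vel=120)
f0=fz();print('f0',f0,sense()['time'])
z=84
while z>58:
    z-=1; servo_line([523.5,-21.5,z],vel=30); d=fz()-f0
    s=sense(); print(z,round(s['tcp_pos'][2],1),round(d,1),end=' | ')
    if d>25: break
sleep(.3);print(sense()['time'],sense()['gripper_width'])
E
```

```text
yellow b [ 504. -235.   28.] [ 513. -220.   35.]
f0 0.2409138194311417 4.2083
83 83.6 0.1 | 82 82.0 -1.2 | 81 80.9 -0.3 | 80 79.9 -0.1 | 79 78.9 -1.6 | 78 77.9 0.0 | 77 76.9 0.1 | 76 75.9 0.6 | 75 74.9 -0.4 | 74 73.9 -0.3 | 73 72.9 -1.5 | 72 72.0 0.1 | 71 70.9 -0.7 | 70 70.0 -0.0 | 69 68.9 -0.5 | 68 67.9 -0.5 | 67 66.9 -0.6 | 66 65.9 -0.7 | 65 65.0 -0.0 | 64 64.0 0.1 | 63 63.0 0.5 | 62 61.9 -0.3 | 61 60.9 -0.8 | 60 59.9 -0.7 | 59 58.9 -0.6 | 58 57.9 0.7 | 12.3083 0.11248960855439609
```

No contact force showed anywhere in the press, so I'll look before going on.

```bash
python3 - <<'E'
from h import *
print(sense()['tcp_pos'],sense()['ft_force'])
c=snap('scene'); t=snap('top')
a=cv2.resize(c['frame'][185:300,250:370,::-1],(600,575),interpolation=cv2.INTER_CUBIC)
cv2.imwrite('pics/s3.png',a)
P=cloud(c)
E
```

```text
[523.54128048 -21.49434566  58.02362031] [ 0.33864722  0.21237146 -0.7387332 ]
```

View pics/s3.png

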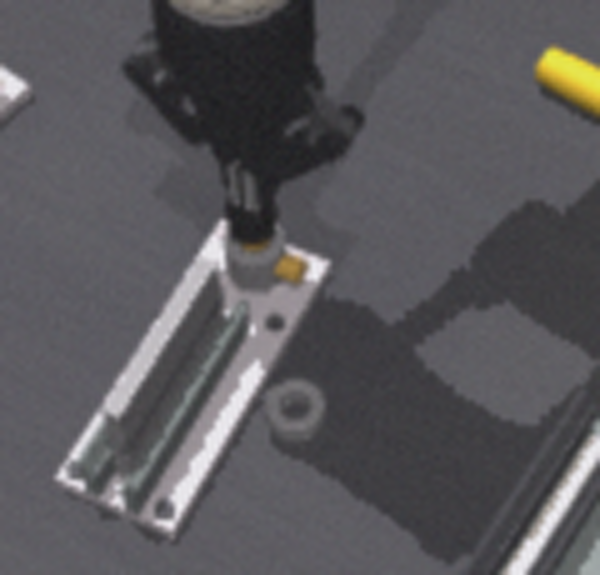

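The picture shows the fingertips on top of the cap at (250,215), with a sliver of brass still visible at (255,247). The cap is partly down, and friction creep probably hides the force. I'll continue down until it bottoms out.

```bash
python3 - <<'E'
from h import *
z=58
while z>46:
    z-=1; servo_line([523.5,-21.5,z],vel=40); s0=sense()['ft_force'][2]; d=fz()
    print(z,round(sense()['tcp_pos'][2],1),round(s0,1),round(d,1),end=' | ')
    if d>20: break
sleep(.25)
c=snap('scene')
a=cv2.resize(c['frame'][185:300,250:370,::-1],(600,575),interpolation=cv2.INTER_CUBIC)
cv2.imwrite('pics/s4.png',a);print(sense()['time'],sense()['ft_force'])
E
```

```text
57 56.9 0.5 -0.3 | 56 55.9 0.2 0.3 | 55 54.9 0.3 0.3 | 54 53.9 -0.5 -0.3 | 53 53.0 -0.2 -0.7 | 52 52.1 0.6 0.1 | 51 51.5 4.9 5.8 | 50 50.5 5.4 5.2 | 49 49.5 5.6 5.4 | 48 48.5 6.3 5.3 | 47 47.5 5.5 5.5 | 46 46.5 6.2 5.5 | 16.3083 [-1.6550155   0.5725598   5.29603116]
```

View pics/s4.png

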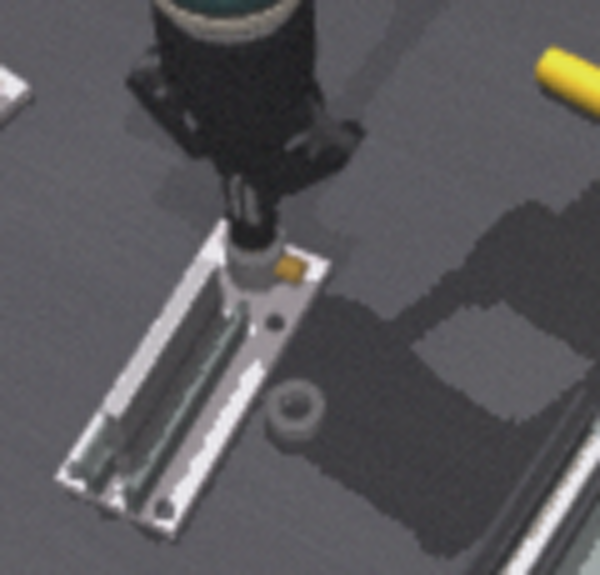

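```bash
python3 - <<'E'
from h import *
P=cloud(load('scene'))
for v in range(205,245,3): print(v,[tuple(P[v,u].round().astype(int)) for u in(297,301,305)])
z=46
while z>34:
    z-=1; servo_line([523.5,-21.5,z],vel=40); d=fz()
    print(z,round(sense()['tcp_pos'][2],1),round(d,1),end=' | ')
    if d>15: break
sleep(.25);print(sense()['time'],sense()['ft_force'],sense()['gripper_width'])
E
```

```text
205 [(np.int64(554), np.int64(-1), np.int64(209)), (np.int64(548), np.int64(6), np.int64(206)), (np.int64(540), np.int64(12), np.int64(202))]
208 [(np.int64(534), np.int64(-18), np.int64(164)), (np.int64(538), np.int64(-2), np.int64(179)), (np.int64(532), np.int64(5), np.int64(177))]
211 [(np.int64(542), np.int64(-13), np.int64(163)), (np.int64(541), np.int64(-1), np.int64(171)), (np.int64(531), np.int64(4), np.int64(163))]
214 [(np.int64(523), np.int64(-29), np.int64(119)), (np.int64(539), np.int64(-4), np.int64(154)), (np.int64(516), np.int64(-9), np.int64(124))]
217 [(np.int64(534), np.int64(-21), np.int64(124)), (np.int64(539), np.int64(-4), np.int64(142)), (np.int64(524), np.int64(-3), np.int64(125))]
220 [(np.int64(533), np.int64(-23), np.int64(109)), (np.int64(536), np.int64(-7), np.int64(124)), (np.int64(534), np.int64(3), np.int64(128))]
223 [(np.int64(536), np.int64(-22), np.int64(100)), (np.int64(530), np.int64(-13), np.int64(99)), (np.int64(519), np.int64(-9), np.int64(90))]
226 [(np.int64(535), np.int64(-23), np.int64(85)), (np.int64(530), np.int64(-14), np.int64(85)), (
[... 391 characters left out ...]
531), np.int64(-17), np.int64(42)), (np.int64(524), np.int64(-8), np.int64(40))]
238 [(np.int64(542), np.int64(-23), np.int64(37)), (np.int64(537), np.int64(-13), np.int64(38)), (np.int64(529), np.int64(-6), np.int64(33))]
241 [(np.int64(541), np.int64(-25), np.int64(19)), (np.int64(538), np.int64(-13), np.int64(24)), (np.int64(528), np.int64(-7), np.int64(16))]
244 [(np.int64(545), np.int64(-22), np.int64(11)), (np.int64(540), np.int64(-12), np.int64(13)), (np.int64(535), np.int64(-2), np.int64(14))]
45 45.5 6.4 | 44 44.5 5.6 | 43 43.5 4.5 | 42 42.5 6.4 | 41 41.5 6.0 | 40 40.5 5.1 | 39 39.5 5.2 | 38 39.0 9.2 | 37 39.0 16.5 | 19.2583 [-6.43099968  0.13451963 15.85700116] -0.18330164884494568
```

The press hit a hard stop at TCP 39. I'll retract, measure the cap height directly, and check where the fingertips really are.

```bash
python3 - <<'E'
from h import *
servo_line([523.5,-21.5,140],vel=150)
c=snap('scene');t=snap('top');s=sense();print(s['time'],s['tcp_pos'],s['gripper_width'])
P=cloud(c)
m=(abs(P[...,0]-524)<13)&(abs(P[...,1]+21.5)<13)
q=P[m]; 
print(np.histogram(q[:,2],bins=np.arange(0,240,6)))
a=cv2.resize(c['frame'][165:285,250:370,::-1],(600,600),interpolation=cv2.INTER_CUBIC)
cv2.imwrite('pics/s5.png',a)
E
```

```text
20.1917 [522.2034406  -21.38308669 138.220758  ] -0.16260068723598464
(array([ 0,  1,  2,  5,  2,  1, 13, 11, 10, 11, 58,  3,  0,  0,  0,  0,  0,
        0,  0,  0,  0,  0,  0,  0,  0,  0,  0,  3, 14, 15, 15, 15, 11, 10,
       11, 23,  8,  5,  3]), array([  0,   6,  12,  18,  24,  30,  36,  42,  48,  54,  60,  66,  72,
        78,  84,  90,  96, 102, 108, 114, 120, 126, 132, 138, 144, 150,
       156, 162, 168, 174, 180, 186, 192, 198, 204, 210, 216, 222, 228,
       234]))
```

View pics/s5.png

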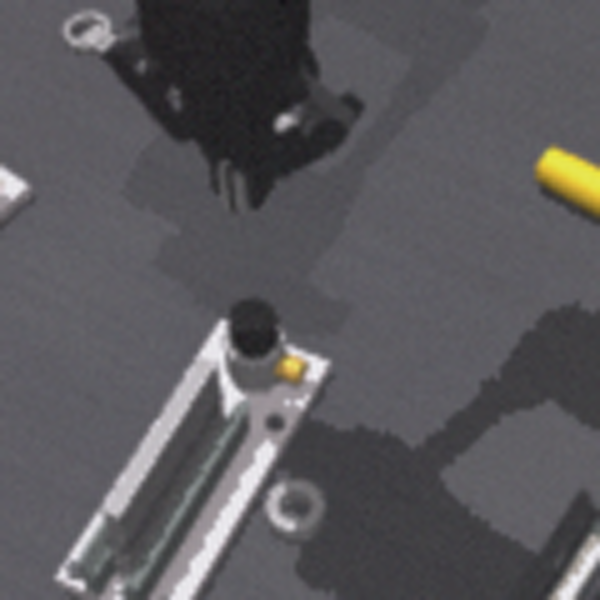

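The cap top now reads 60–66 mm, so it is home. The fingertips appear at z≈164 with the TCP reported at about 139, so the real tips sit about 24 mm above the reported TCP. I'll compensate for that and grasp the plate.

```bash
cat >> h.py <<'E'
OFF=24 # real finger tips lie this far above the reported TCP
E
python3 - <<'E'
from h import *
x,y=617,-11.7
o=pick([x,y,100],6.1)
command_gripper(42,60)
reach([x,y,125-OFF],o)
servo_line([x,y,50-OFF],vel=80)
print('before',fz(),sense()['ft_force'])
command_gripper(5,60)
s=sense();print(s['time'],s['gripper_width'],s['finger_force'],s['ft_force'])
servo_line([x,y,80-OFF],vel=80); sleep(.1)
s=sense();print('lifted',s['gripper_width'],s['finger_force'],s['ft_force'],s['tcp_pos'])
servo_line([x,y,130-OFF],vel=120)
o2=pick([577.8,188.8,130-OFF],-1.2)
if abs(np.dot(o,o2))<.9: print('flip!')
servo_line([577.8,188.8,130-OFF],rot=o2,vel=130); sleep(.1)
s=sense();print('over',s['time'],s['gripper_width'],s['ft_force'],s['tcp_pos'])
c=snap('scene');t=snap('top')
for Q,l in((cloud(c),'S'),(cloud(t),'T')):
    for z in range(88,170,8):
        m=(abs(Q[...,0]-578)<75)&(abs(Q[...,1]-189)<20)&(abs(Q[...,2]-z)<=4); q=Q[m]
        if len(q)>4: print(l,z,len(q),q.min(0).round(),q.max(0).round())
a=cv2.resize(c['frame'][220:370,300:460,::-1],(640,600),interpolation=cv2.INTER_CUBIC)
cv2.imwrite('pics/s6.png',a)
E
```

```text
before -0.5905363887515306 [ 0.31054769  0.2860024  -0.59053639]
22.6833 9.106356375869572 59.091065526008606 [-0.56653401 -1.28753221  2.05560092]
lifted 9.123532087377406 58.24439585208893 [-0.67294737 -0.56921095 -5.86568867] [616.39961791 -11.64165191  55.51918654]
flip!
over 27.1417 9.34524360904743 [-0.20368564  0.02528738 -6.36934768] [577.84472659 188.65786378 106.01327819]
S 96 18 [566. 185.  94.] [628. 195. 100.]
S 104 24 [578. 184. 100.] [629. 194. 108.]
S 112 18 [580. 184. 108.] [628. 194. 115.]
S 120 19 [584. 184. 116.] [629. 194. 123.]
S 128 13 [592. 182. 125.] [629. 195. 132.]
S 136 37 [584. 174. 132.] [629. 203. 140.]
S 144 37 [576. 171. 140.] [629. 207. 147.]
S 152 42 [577. 171. 148.] [629. 207. 156.]
S 160 118 [569. 171. 156.] [628. 207. 164.]
S 168 34 [570. 178. 164.] [608. 207. 171.]
```

View pics/s6.png

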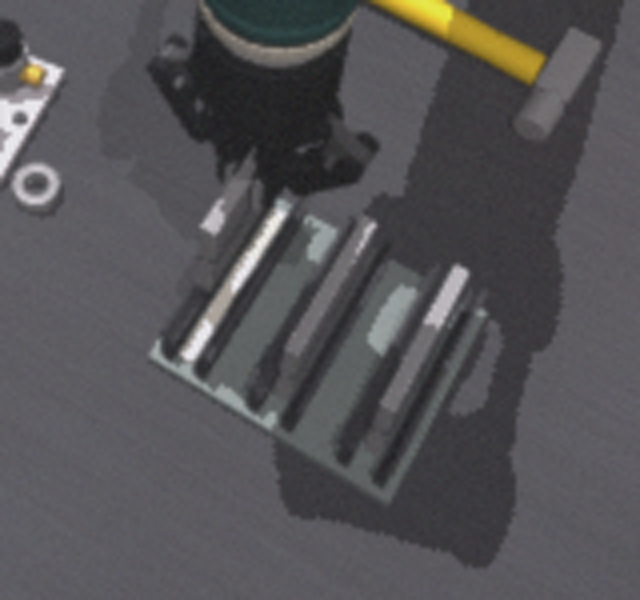

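The plate hangs plumb above the strip, with its face at y 184–195 (centre 189.4) and its far end at x=629 (centre 579). In the picture it is at (225,210), lined up with the white strip. Now I'll lower it.

```bash
python3 - <<'E'
from h import *
x,y=577.3,188.6
servo_line([x,y,62],vel=100); f0=fz(); print('f0',f0)
z=62
ok=True
while z>25:
    z-= 4 if z>31 else .7
    servo_line([x,y,z],vel=40); s=sense(); d=s['ft_force']-[0,0,f0]
    print(round(z,1),d.round(1),end=' | ')
    if d[2]>4 or abs(d[:2]).max()>12: break
s=sense();print('\n',s['time'],s['tcp_pos'],s['gripper_width'])
E
```

```text
f0 -5.537071779831825
58 [ 0.3 -0.7 -0.7] | 54 [-0.3  0.3 -1.2] | 50 [ 0.1 -0.4 -0.1] | 46 [ 0.   0.6 -1.2] | 42 [ 0.1  0.5 -0.9] | 38 [-0.8 -0.6 -0.6] | 34 [-0.3  0.8 -0.1] | 30 [-0.  -0.1 -1.3] | 29.3 [-0.9  1.1 -0.5] | 28.6 [-0.1  0.3 -1.2] | 27.9 [-0.   0.3 -0.2] | 27.2 [-1.3  0.2  4.1] | 
 30.8833 [577.38688138 188.64942321  27.68030319] 9.160558684617364
```

Contact came exactly at the expected height. I'll release, check the plate, and go to cap b.

```bash
python3 - <<'E'
from h import *
x,y=577.3,188.6
command_gripper(32,60); sleep(.3)
print('finger',sense()['finger_force'],sense()['ft_force'])
servo_line([x,y,120],vel=120)
bx,by=504.2,-249.2
o=pick([bx,by,110],-6.4)
reach([bx,by,130-OFF],o)
c=snap('scene')
Q=cloud(c)
m=(abs(Q[...,0]-578)<75)&(abs(Q[...,1]-189)<12)&(Q[...,2]>62)&(Q[...,2]<100); q=Q[m]
print('plate',len(q),np.percentile(q[:,2],[10,50,90]).round(),cv2.minAreaRect(q[:,:2].astype(np.float32)))
command_gripper(48,80)
servo_line([bx,by,43-OFF],vel=70)
print('pre',sense()['ft_force'],sense()['tcp_pos'])
command_gripper(15,80)
s=sense();print(s['time'],s['gripper_width'],s['finger_force'],s['ft_force'])
E
```

```text
finger 0.0 [-1.15885735  0.97700663  0.63692002]
plate 239 [68. 83. 86.] ((578.2706298828125, 189.36663818359375), (10.704930305480957, 100.45616149902344), 89.0779037475586)
pre [-0.3192072   0.21888011  0.47432615] [ 504.73862093 -249.49597927   19.62562273]
36.6417 22.898321006103476 78.29261111095548 [-4.16022036 -7.53590032  2.44438707]
```

The plate stands at (578.3,189.4) with its top at 83 mm. Now I'll pull cap b.

```bash
python3 - <<'E'
from h import *
bx,by=504.2,-249.2
z=19
while z<37:
    z+=1.5; servo_line([bx,by,z],vel=40); s=sense()
    print(z,round(s['tcp_pos'][2],1),s['ft_force'].round(1),round(s['gripper_width'],1),end=' | ')
    if s['ft_force'][2]<-35: break
sleep(.3); print()
command_gripper(48); sleep(.2)
servo_line([bx,by,110],vel=120)
reach([420,-120,180],sense()['orientation'])
c=snap('scene'); Q=cloud(c); s=sense(); print(s['time'],s['ft_force'])
for n,p in dict(a=(524,-21.5),b=(504.2,-249)).items():
    m=(np.hypot(Q[...,0]-p[0],Q[...,1]-p[1])<10)&(Q[...,2]<100); q=Q[m]; print(n,len(q),np.percentile(q[:,2],[50,70,90]).round(1))
a=np.hstack([cv2.resize(c['frame'][180:260,185:285,::-1],(400,320),interpolation=cv2.INTER_CUBIC),cv2.resize(c['frame'][265:345,330:430,::-1],(400,320),interpolation=cv2.INTER_CUBIC)])
cv2.imwrite('pics/s7.png',a)
E
```

```text
20.5 21.1 [-1.4 -7.9 -1.5] 22.6 | 22.0 22.2 [-0.5 -9.1 -4.9] 22.8 | 23.5 23.6 [-0.1 -9.6 -4.9] 23.0 | 25.0 25.0 [ -0.6 -10.   -5.6] 23.0 | 26.5 26.5 [-0.2 -8.9 -4.9] 23.2 | 28.0 28.0 [-0.  -9.3 -6.1] 22.9 | 29.5 29.5 [ 0.4 -9.  -5.6] 23.2 | 31.0 31.0 [-0.4 -7.6 -5.4] 22.9 | 32.5 32.5 [ 0.4 -8.6 -6. ] 23.3 | 34.0 34.0 [-0.1 -8.1 -6.3] 23.0 | 35.5 35.4 [-0.1 -9.3 -7. ] 23.1 | 37.0 35.5 [  4.1 -11.2 -15.9] 22.9 | 
42.0333 [ 1.07386756  0.44463345 -0.12166619]
a 38 [63.2 63.6 64.4]
b 56 [73.5 78.3 79.8]
```

View pics/s7.png

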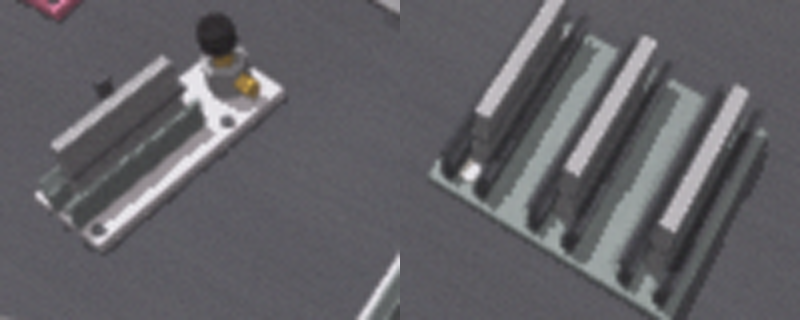

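Cap b at (216,40) is up against its stop with the brass showing, and its top reads about 78 mm. Cap a's top reads about 63 mm, so it is home. The plate stands in the rack's slot at (515,75), and the robot is clear.

```bash
python3 -c "
from rig import *
print(finish_job())"
```

```text
the job is handed in; nothing more can be done
None
```

The job is handed in, and my last checks had cap a pressed home, the finished plate standing in the rack's empty slot, cap b fully up and the arm clear; no pass/fail verdict came back.

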